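# Flag the tired spring mount of a microscope's anti-vibration base

## Task

The microscope is off its anti-vibration base for service, and one of the three spring mounts has gone soft. Working from the robot's left to its right, press each mount's round pad down with the fingertips to feel which is the softest, then push the hinged tag in front of that mount fully down flat to flag it for replacement. Leave the other two tags standing, the mounts seated in their pockets, and the nut, pot, jar and screwdriver where they are; nothing is to be picked up.

Things in the scene. Friction and masses are not known exactly. Their poses are not given: they have to be found in the camera images.
- base: the aluminium base plate of a microscope's anti-vibration stand, 320 (x) x 340 (y) x 18 mm, fixed on the bench; origin at the centre of its underside, z up, its front edge is at -x. Its three pockets (8 mm deep) hold one spring mount each: left pocket with pad axis at (-55, +120) mm in this frame, middle (far) one at (+70, 0), right one at (-55, -120)
- mount_a: one of three spring mounts that look just alike (the letters do not tell the places: any mount may sit in any pocket). Loose drop-in unit of 0.6 kg: steel foot 124 x 70 x 6 mm, grey spring cup 58 mm across with a coil spring and a round pad on top, and a hinged tag in front (-x of the mount, which points as the base's -x). Origin on the pad's axis at the underside of the foot, 10 mm above the bench; z up
- pad_a_top (a point): centre of the top face of mount_a's pad (black rubber on a steel disc, 52 mm across), 58 mm above the mount's origin, so 68 mm above the bench when not pressed
- pad_a (a joint): how far mount_a's pad is pressed down, m: 0 = up, 0.014 = at its stop. Every pad springs back; all need about 1 N to start moving, then the softest takes 0.4 N per mm and the other two 1.1 and 1.4 N per mm
- tag_a_hinge (a point): middle of the hinge axis of mount_a's tag, 37 mm in front (-x) of the pad's axis and 9.5 mm above the mount's origin; the axis runs along the mount's y
- tag_a_tip (a point): middle of the free edge of mount_a's tag: a bare aluminium plate 36 mm wide (26 mm at the tip), 2.5 mm thick, its tip 46 mm from the hinge. Standing, it leans 25 degrees from upright, away from the pad (tip about 51 mm above the mount's origin); pushed fully down it lies level in front of the mount, about 20 mm above the bench
- tag_a (a joint): angle of mount_a's tag, rad: 0 = standing (up to 0.15 at the start), 1.134 = fully down; it grows as the tag is pushed down, takes 1 to 2 N at the tag, and stays where it is left
- mount_b: one of three spring mounts that look just alike (the letters do not tell the places: any mount may sit in any pocket). Loose drop-in unit of 0.6 kg: steel foot 124 x 70 x 6 mm, grey spring cup 58 mm across with a coil spring and a round pad on top, and a hinged tag in front (-x of the mount, which points as the base's -x). Origin on the pad's axis at the underside of the foot, 10 mm above the bench; z up
- pad_b_top (a point): centre of the top face of mount_b's pad (black rubber on a steel disc, 52 mm across), 58 mm above the mount's origin, so 68 mm above the bench when not pressed
- pad_b (a joint): how far mount_b's pad is pressed down, m: 0 = up, 0.014 = at its stop. Every pad springs back; all need about 1 N to start moving, then the softest takes 0.4 N per mm and the other two 1.1 and 1.4 N per mm
- tag_b_hinge (a point): middle of the hinge axis of mount_b's tag, 37 mm in front (-x) of the pad's axis and 9.5 mm above the mount's origin; the axis runs along the mount's y
- tag_b_tip (a point): middle of the free edge of mount_b's tag: a bare aluminium plate 36 mm wide (26 mm at the tip), 2.5 mm thick, its tip 46 mm from the hinge. Standing, it leans 25 degrees from upright, away from the pad (tip about 51 mm above the mount's origin); pushed fully down it lies level in front of the mount, about 20 mm above the bench
- tag_b (a joint): angle of mount_b's tag, rad: 0 = standing (up to 0.15 at the start), 1.134 = fully down; it grows as the tag is pushed down, takes 1 to 2 N at the tag, and stays where it is left
- mount_c: one of three spring mounts that look just alike (the letters do not tell the places: any mount may sit in any pocket). Loose drop-in unit of 0.6 kg: steel foot 124 x 70 x 6 mm, grey spring cup 58 mm across with a coil spring and a round pad on top, and a hinged tag in front (-x of the mount, which points as the base's -x). Origin on the pad's axis at the underside of the foot, 10 mm above the bench; z up
- pad_c_top (a point): centre of the top face of mount_c's pad (black rubber on a steel disc, 52 mm across), 58 mm above the mount's origin, so 68 mm above the bench when not pressed
- pad_c (a joint): how far mount_c's pad is pressed down, m: 0 = up, 0.014 = at its stop. Every pad springs back; all need about 1 N to start moving, then the softest takes 0.4 N per mm and the other two 1.1 and 1.4 N per mm
- tag_c_hinge (a point): middle of the hinge axis of mount_c's tag, 37 mm in front (-x) of the pad's axis and 9.5 mm above the mount's origin; the axis runs along the mount's y
- tag_c_tip (a point): middle of the free edge of mount_c's tag: a bare aluminium plate 36 mm wide (26 mm at the tip), 2.5 mm thick, its tip 46 mm from the hinge. Standing, it leans 25 degrees from upright, away from the pad (tip about 51 mm above the mount's origin); pushed fully down it lies level in front of the mount, about 20 mm above the bench
- tag_c (a joint): angle of mount_c's tag, rad: 0 = standing (up to 0.15 at the start), 1.134 = fully down; it grows as the tag is pushed down, takes 1 to 2 N at the tag, and stays where it is left
- nut_mid (a point): centre of a loose brass thumb nut, 30 mm across, 18 mm high, standing on the base plate between the left and right mounts; bystander
- pot_mid (a point): centre of a clear specimen pot with a white lid, 60 mm across, 75 mm high, standing on the bench to the left of the base; bystander
- vial_mid (a point): centre of a small amber jar with a black lid, 44 mm across, 60 mm high, standing on the bench to the right of the base; bystander
- driver: a screwdriver, 190 mm long, lying on the bench to the right of the base; origin at about its middle; bystander

How it is judged:
By the outcome, as a careful person would: the job done as asked, in the order asked, and still so for the second after the job is handed in, with the robot touching nothing.
It also fails if it takes over 45 s, if anything falls off the work surface, if the arm or the gripper's body presses on something with over 40 N, if the wrist force passes 120 N, or if a joint passes its speed limit or range.

## Robot

A 7-joint arm with a two-finger parallel gripper is mounted at the origin on the work surface. World frame = base frame: x ahead of the robot, y to its left, z up, the work surface at z = 0. Lengths are in m, angles in rad, forces in N, time in s.
With the tool pointing down it reaches from about 0.425 to 0.925 m from the base axis. Payload 6.8 kg.
Tool frame: the origin (TCP) lies between the finger pads; the fingertips stand 17 mm ahead of it and the grasp point (between the pads) lies 2 mm behind it; z points along the fingers, y is the direction in which the jaws open and shut (so a half turn about z gives the same grasp; the last joint's range is limited). The gripper opens to 85 mm and grips with 20 to 120 N. Pads are 22 mm wide; open, the fingers measure 114 mm over their backs; the gripper's body (76 mm by 85 mm) begins 54 mm behind the grasp point. The pads swing forward as they close: fully open they stand 13 mm farther back than shut.
Start: joints at [1.19, 0.477, 0.022, 1.555, -0.011, 1.109, -0.083], TCP at [0.182, -0.65, 0.248] pointing down, gripper open.
Joint ranges: [-2.96, 2.96], [-0.34, 2.1], [-1.41, 1.46], [0.24, 2.44], [-1.37, 4.51], [0.17, 1.92], [-2.96, 2.96]. Speed limits (rad/s): [2.39, 2.39, 3.14, 3.14, 3.14, 3.14, 3.14].

## Interface

Orientations are given as a unit quaternion [w, x, y, z].
In Python, from station import bot gives the robot as it stands. The module is installed in compiled form; this text tells all that it offers.
- The arm moves only by the tool carry_out, never from a script. Its argument "moves" is a list of rows, each a list of 3 entries, a list of its own where there are three numbers: the turn, a rotation vector about the tool's x, y, z in degrees, then the shift along the tool's x, y, z in cm, then the finger opening in cm, from 0 to 8.54. A call has 1 to 5 rows; each row is the pose to reach, as a shift and turn from the pose commanded when the call began, along the tool's axes at that moment; what a row does not reach only later rows make up. A row lasts 1/8 s, in which the tool goes at most 62.5 mm and 10.7 degrees, less where a joint would pass 70% of its speed; a pose out of reach is approached as far as the arm can. A call with a gripper value outside its range is refused whole. The fingers move at their own pace and stop on an object; "newtons" is the grip in N (left out, the last holds). Time passes only in rows, so rows that repeat a pose let the fingers close. It gives the time, the measured TCP pose, the force and the opening at its end, in the units of the state.
- bot.get_obs(): the state, without advancing time (a new reading comes with each control period).
- bot.read_camera(name): name is "scene" or "top" or "wrist"; returns the picture (420x560x3 uint8, red, green, blue); there is no depth.
- bot.camera_info(name): a dict with "vertical_fov" (degrees; the focal length in pixels is half the picture's height over the tangent of half this angle, whatever the lens; pixels are square), "cx", "cy" (the principal point, pixels), "position" and "attitude" of the camera in the world. Camera axes: x right, y up, looking along -z (the intrinsics and any distortion apply to the point x, -y, -z); pixel columns grow to the right and rows downward; lengths in m; the calibration is good to about 2 mm. A picture is of the moment at which its call begins: read the wrist's pose just before it. camera_info takes no time and is no camera call; for the wrist camera it gives the pose at the moment of the call.
- bot.hand_in(): hands the job in, once; it reports no verdict.
Trained networks look in the newest picture that a camera, given by its name, has taken for a name from the list of things; names that differ only in an ending like _2 or _b are one class to them, and where a whole thing is asked for, a point or a joint stands for the part that bears it (a point fixed in the world has none). Each returns a list of dicts, best first, with "score" (0 to 1); they miss things now and then, are a little off and sometimes report something else, mostly with a low value. They report only what shows in the picture. A call takes as long as a camera call.
- bot.silhouettes(label, camera): "region" (420x560 bool, what is visible of it) and "location" ([column, row] in pixels, amid what is visible of it).
The state is a dict: "t": time; "q": joint angles; "joint_vel": joint speeds; "joint_torque": joint torques, N m; "eef_pos": TCP position; "tool_rot": TCP orientation; "contact_force": force on the tool from outside, world axes, zero at the start; "torque": the same for the moment, N m; "gripper_width": opening from 0.0 (shut) to 1.0 (fully open).
Only numpy, scipy, OpenCV 4.12 (cv2) and the standard library are available. Lean on these libraries where they do the work, as an engineer would, in place of code of your own. Each camera call takes 0.05 s, during which the arm holds its last target. There are 200 camera calls.

## Working session

There is one attempt and no reset: what is moved stays moved. The work goes in short steps, Python scripts to look and compute and a tool call to move; the robot and the scene stay as the last step left them, time stands still between calls to the robot, and variables do not carry over. Pictures are saved under pics/ and viewed, about 8 in all and at most 12, crops included, and the job is handed in when it is done.

Besides the shell and the picture viewer there is one more tool, called after "Call:" by a JSON object that holds its "api" and its "payload". carry_out: Moves the arm, as the interface text tells. Its arguments: {"type":"object","properties":{"moves":{"type":"array"},"newtons":{"type":"number"}},"required":["moves"]}

```bash
mkdir -p pics
python3 - <<'E'
from station import bot
import cv2,numpy as np
o=bot.get_obs()
print({k:np.round(v,3).tolist() for k,v in o.items()})
for c in ["scene","top"]:
    im=bot.read_camera(c); cv2.imwrite(f"pics/{c}0.png",im[:,:,::-1])
    print(c,bot.camera_info(c))
    for l in ["pad_a_top","tag_a_tip","base","nut_mid"]:
        try:
            for d in bot.silhouettes(l,c):
                r=d["region"]; ys,xs=np.nonzero(r); print(l,round(d["score"],2),np.round(d["location"],1),len(xs),xs.min(),xs.max(),ys.min(),ys.max())
        except Exception as e: print(l,e)
print(bot.camera_info("wrist"))
E
```

```text
{'t': 0.0, 'q': [1.19, 0.478, 0.022, 1.556, -0.012, 1.109, -0.083], 'joint_vel': [0.001, 0.0, -0.001, 0.0, -0.003, 0.0, -0.001], 'joint_torque': [0.001, -59.645, 1.608, -28.12, 0.012, 0.009, -0.0], 'eef_pos': [0.182, -0.65, 0.247], 'tool_rot': [-0.001, 0.991, 0.136, -0.0], 'contact_force': [0.548, -0.016, -0.008], 'torque': [-0.031, -0.076, 0.039], 'gripper_width': 1.007}
scene {'vertical_fov': 54.54001868449875, 'cx': 271.5354711260628, 'cy': 214.8241708361493, 'position': array([ 0.91849561, -0.38756153,  0.61486113]), 'attitude': array([0.87563838, 0.35965337, 0.12351215, 0.29774423])}
pad_a_top 0.27 [266.7 248. ] 1985 231 297 222 273
tag_a_tip 0.62 [244.1 175.3] 232 238 251 165 188
tag_a_tip 0.16 [295.4 155.6] 869 281 306 134 172
base 0.97 [246.2 257.8] 17409 126 360 169 351
nut_mid 0.73 [223.7 206.9] 157 217 229 202 216
nut_mid 0.24 [266.9 246.4] 2053 230 298 222 273
top {'vertical_fov': 54.56150320188356, 'cx': 277.80396446024577, 'cy': 209.88107459288648, 'position': array([0.503658  , 0.00653493, 0.85908457]), 'attitude': array([ 0.71133414,  0.04075813, -0.04006158, -0.70052665])}
pad_a_top 0.94 [219.6 255.2] 573 206 233 244 269
pad_a_top 0.45 [218.8 269.9] 2092 203 239 240 301
tag_a_tip 0.65 [218.9 278.8] 278 209 229 273 289
tag_a_tip 0.34 [341.6 260.6] 516 329 354 248 272
base 0.89 [297.6 224.2] 19170 195 364 154 313
nut_mid 0.67 [269.7 270.8] 142 264 276 265 277
{'vertical_fov': 59.17815140455087, 'cx': 281.26542453299777, 'cy': 213.19944051371664, 'position': array([ 0.25821062, -0.62818107,  0.37388442]), 'attitude': array([ 0.78672232, -0.12477095,  0.09480104, -0.59708707])}
```

Run:
```python
import cv2
a=cv2.imread("pics/top0.png"); b=a[120:340,140:420]
cv2.imwrite("pics/topc.png",cv2.resize(b,None,fx=2.7,fy=2.7,interpolation=cv2.INTER_CUBIC))
```

```text
(no output)
```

View pics/topc.png

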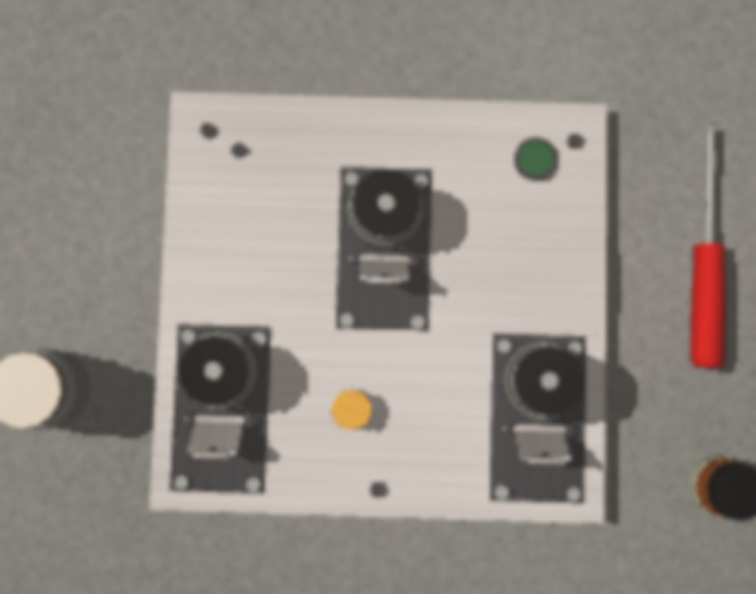

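View pics/scene0.png

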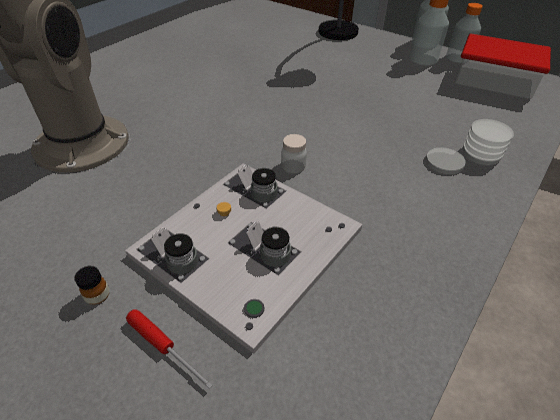

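```bash
cat > h.py <<'E'
import numpy as np
from scipy.spatial.transform import Rotation as R
def rot(q): return R.from_quat([q[1],q[2],q[3],q[0]])
def ray(ci,px,z):
    f=210/np.tan(np.radians(ci["vertical_fov"])/2)
    d=rot(ci["attitude"]).apply([(px[0]-ci["cx"])/f,-(px[1]-ci["cy"])/f,-1])
    p=np.array(ci["position"]); return p+d*(z-p[2])/d[2]
E
python3 - <<'E'
from h import *
from station import bot
ci=bot.camera_info("top")
c=lambda u,v:(140+u/2.7-.3,120+v/2.7-.3)
P=[(213,371,.068),(386,202,.068),(549,380,.068)]
C=[(170,92,.018),(608,104,.018),(606,522,.018),(150,510,.018)]
M=[(-.055,.12),(.07,0),(-.055,-.12)]; K=[(.16,.17),(.16,-.17),(-.16,-.17),(-.16,.17)]
W=np.array([ray(ci,c(u,v),z)[:2] for u,v,z in P+C]); L=np.array(M+K)
print(W.round(4))
a=L[:,0]+1j*L[:,1]; b=W[:,0]+1j*W[:,1]
for s in (slice(0,7),slice(0,3),slice(3,7)):
    A=a[s]-a[s].mean(); B=b[s]-b[s].mean(); k=(B*A.conj()).sum()/(abs(A)**2).sum(); th=np.angle(k); t=b[s].mean()-np.exp(1j*th)*a[s].mean()
    print(abs(k),np.degrees(th),t, abs(b[s]-t-np.exp(1j*th)*a[s]).round(4))
    for m in M: z=t+np.exp(1j*th)*complex(*m); print("pad",z.round(4),"tag hinge",(z-np.exp(1j*th)*.037).round(4))
for l in ["pot_mid","vial_mid","nut_mid"]:
    print(l,[(round(d["score"],2),ray(ci,d["location"],.06)[:2].round(3)) for d in bot.silhouettes(l,"top")])
E
```

```text
[[ 0.501   0.1209]
 [ 0.625  -0.0011]
 [ 0.4983 -0.1192]
 [ 0.7171  0.1687]
 [ 0.7128 -0.1739]
 [ 0.3932 -0.1695]
 [ 0.3967  0.172 ]]
1.0029155533711762 -0.684208130983159 (0.5548880499521265-0.00038421293724418036j) [0.0007 0.0002 0.0005 0.001  0.0016 0.0011 0.0005]
pad (0.5013+0.1203j) tag hinge (0.4643+0.1207j)
pad (0.6249-0.0012j) tag hinge (0.5879-0.0008j)
pad (0.4985-0.1197j) tag hinge (0.4615-0.1193j)
1.0011379808304564 -0.7027785348867898 (0.5547995739331236+2.710095230630744e-05j) [0.0003 0.0003 0.0001]
pad (0.5013+0.1207j) tag hinge (0.4643+0.1211j)
pad (0.6248-0.0008j) tag hinge (0.5878-0.0004j)
pad (0.4983-0.1193j) tag hinge (0.4613-0.1188j)
1.0032222864825826 -0.6765302305287522 (0.5549543677373306-0.0006959392638962586j) [0.0013 0.0014 0.0008 0.0008]
pad (0.5014+0.1199j) tag hinge (0.4644+0.1204j)
pad (0.6249-0.0015j) tag hinge (0.588-0.0011j)
pad (0.4985-0.12j) tag hinge (0.4615-0.1196j)
pot_mid [(0.97, array([0.489, 0.249]))]
vial_mid [(0.72, array([ 0.426, -0.244]))]
nut_mid [(0.67, array([0.476, 0.022]))]
```

Call:
{"api": "carry_out", "payload": {"moves": [[[0,0,8],[5.3,-2.8,0],0],[[0,0,15.6],[10.6,-5.6,0],0],[[0,0,15.6],[15.9,-8.4,0],0],[[0,0,15.6],[21.2,-11.2,0],0],[[0,0,15.6],[26.5,-14,0],0]], "newtons": 20}}

```text
t: 1.27
eef_pos: [0.4007, -0.4424, 0.2486]
tool_rot: [0.0, 1.0, 0.0, 0.0]
contact_force: [0.9, -1.1, 0.2]
gripper_width: -0.001
```

Call:
{"api": "carry_out", "payload": {"moves": [[[0,0,0],[2,-5.8,0],0],[[0,0,0],[4,-11.6,0],0],[[0,0,0],[6,-17.4,0],0],[[0,0,0],[8,-23.2,0],0],[[0,0,0],[10,-29,0],0]]}}

```text
t: 1.9
eef_pos: [0.4997, -0.152, 0.2487]
tool_rot: [0.0, 1.0, 0.0, 0.001]
contact_force: [1.5, -0.8, -0.6]
gripper_width: 0.002
```

Call:
{"api": "carry_out", "payload": {"moves": [[[0,0,0],[0,-5.5,2],0],[[0,0,0],[0,-11,4],0],[[0,0,0],[0,-16.5,6],0],[[0,0,0],[0,-22,9],0],[[0,0,0],[0,-27.2,12],0]]}}

```text
t: 2.52
eef_pos: [0.4994, 0.12, 0.128]
tool_rot: [-0.0, 1.0, 0.0, 0.001]
contact_force: [0.7, -1.3, 0.9]
gripper_width: -0.003
```

Call:
{"api": "carry_out", "payload": {"moves": [[[0,0,0],[0,0,0],0],[[0,0,0],[0,0,0],0]]}}

```text
t: 2.78
eef_pos: [0.4992, 0.1177, 0.1284]
tool_rot: [0.0, 1.0, 0.0, -0.0]
contact_force: [0.2, 0.3, 0.7]
gripper_width: 0.004
```

Call:
{"api": "carry_out", "payload": {"moves": [[[0,0,0],[0.2,-0.2,2],0],[[0,0,0],[0.2,-0.2,3.5],0],[[0,0,0],[0.2,-0.2,3.5],0]]}}

```text
t: 3.15
eef_pos: [0.5006, 0.1188, 0.0926]
tool_rot: [0.001, 1.0, -0.001, -0.001]
contact_force: [-0.3, 0.4, 0.5]
gripper_width: 0.002
```

Run:
```python
from station import bot
import cv2,numpy as np
a=bot.read_camera("scene")[:,:,::-1]; w=bot.read_camera("wrist")[:,:,::-1]
s=cv2.resize(a[90:290,120:387],(560,420))
cv2.imwrite("pics/p1.png",cv2.resize(np.hstack([s,w]),(800,300)))
o=bot.get_obs(); print(o["eef_pos"],o["contact_force"])
```

```text
[0.50131843 0.11958909 0.09366147] [1.50252232 0.52533381 0.66570794]
```

View pics/p1.png

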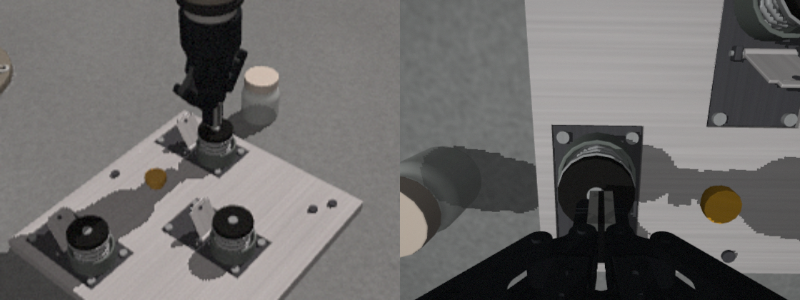

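The left pad sits right under the shut fingertips (wrist half, about (600,195)), and the scene half shows it clear of the tag. Now I press it.

Call:
{"api": "carry_out", "payload": {"moves": [[[0,0,0],[0,0,0.8],0],[[0,0,0],[0,0,1.2],0],[[0,0,0],[0,0,1.2],0],[[0,0,0],[0,0,1.2],0]]}}

```text
t: 3.75
eef_pos: [0.5017, 0.1202, 0.0817]
tool_rot: [-0.0, 1.0, 0.0, 0.001]
contact_force: [1.5, -2.0, 4.9]
gripper_width: 0.003
```

Call:
{"api": "carry_out", "payload": {"moves": [[[0,0,0],[0,0,0.4],0],[[0,0,0],[0,0,0.4],0],[[0,0,0],[0,0,0.4],0]]}}

```text
t: 4.12
eef_pos: [0.5017, 0.1202, 0.078]
tool_rot: [-0.0, 1.0, 0.0, 0.001]
contact_force: [-0.3, -1.1, 9.2]
gripper_width: -0.002
```

Call:
{"api": "carry_out", "payload": {"moves": [[[0,0,0],[0,0,0.2],0],[[0,0,0],[0,0,0.2],0],[[0,0,0],[0,0,0.2],0]]}}

```text
t: 4.5
eef_pos: [0.5017, 0.1202, 0.0762]
tool_rot: [0.0, 1.0, 0.0, 0.001]
contact_force: [-1.2, -1.4, 10.5]
gripper_width: 0.002
```

Call:
{"api": "carry_out", "payload": {"moves": [[[0,0,0],[0,0,-4.5],0],[[0,0,0],[3,3,-5],0],[[0,0,0],[7,7,-5],0],[[0,0,0],[11,11,-5],0],[[0,0,0],[12.3,12.1,-4],0]]}}

```text
t: 5.12
eef_pos: [0.6262, -0.0048, 0.1153]
tool_rot: [0.001, 1.0, -0.002, 0.001]
contact_force: [-1.0, -0.6, 0.0]
gripper_width: 0.001
```

Call:
{"api": "carry_out", "payload": {"moves": [[[0,0,0],[0,0,2],0],[[0,0,0],[0,0,2.2],0],[[0,0,0],[0,0,2.2],0]]}}

```text
t: 5.5
eef_pos: [0.6228, 0.0012, 0.0928]
tool_rot: [-0.0, 1.0, 0.002, -0.001]
contact_force: [-0.1, 0.1, 0.4]
gripper_width: -0.0
```

Call:
{"api": "carry_out", "payload": {"moves": [[[0,0,0],[0,0,0.8],0],[[0,0,0],[0,0,1.2],0],[[0,0,0],[0,0,1.2],0],[[0,0,0],[0,0,1.2],0]]}}

```text
t: 6.0
eef_pos: [0.6242, -0.0002, 0.0816]
tool_rot: [-0.0, 1.0, 0.0, 0.0]
contact_force: [-0.5, 1.5, 1.8]
gripper_width: -0.001
```

Call:
{"api": "carry_out", "payload": {"moves": [[[0,0,0],[0,0,0.4],0],[[0,0,0],[0,0,0.4],0],[[0,0,0],[0,0,0.4],0]]}}

```text
t: 6.38
eef_pos: [0.6245, -0.0004, 0.0776]
tool_rot: [-0.0, 1.0, 0.0, 0.0]
contact_force: [0.4, 2.4, 4.2]
gripper_width: -0.0
```

Call:
{"api": "carry_out", "payload": {"moves": [[[0,0,0],[0,0,0.2],0],[[0,0,0],[0,0,0.2],0],[[0,0,0],[0,0,0.2],0]]}}

```text
t: 6.75
eef_pos: [0.6244, -0.0005, 0.0755]
tool_rot: [-0.0, 1.0, 0.0, 0.0]
contact_force: [0.0, 2.7, 4.8]
gripper_width: -0.002
```

Call:
{"api": "carry_out", "payload": {"moves": [[[0,0,0],[0,0,-4.5],0],[[0,0,0],[-3,3,-5],0],[[0,0,0],[-7,7,-5],0],[[0,0,0],[-11,11,-5],0],[[0,0,0],[-12.6,11.9,-4],0]]}}

```text
t: 7.38
eef_pos: [0.4947, -0.1242, 0.1148]
tool_rot: [0.001, 1.0, -0.003, -0.001]
contact_force: [0.0, 0.8, 0.2]
gripper_width: -0.001
```

Call:
{"api": "carry_out", "payload": {"moves": [[[0,0,0],[0,0,2],0],[[0,0,0],[0,0,2.2],0],[[0,0,0],[0,0,2.2],0]]}}

```text
t: 7.75
eef_pos: [0.4984, -0.1194, 0.0932]
tool_rot: [-0.0, 1.0, 0.001, -0.0]
contact_force: [-0.7, 0.3, 0.7]
gripper_width: 0.001
```

Call:
{"api": "carry_out", "payload": {"moves": [[[0,0,0],[0,0,0.8],0],[[0,0,0],[0,0,1.2],0],[[0,0,0],[0,0,1.2],0],[[0,0,0],[0,0,1.2],0]]}}

```text
t: 8.25
eef_pos: [0.499, -0.1196, 0.0819]
tool_rot: [0.0, 1.0, 0.0, 0.001]
contact_force: [-0.1, 0.6, 5.1]
gripper_width: 0.003
```

Call:
{"api": "carry_out", "payload": {"moves": [[[0,0,0],[0,0,0.4],0],[[0,0,0],[0,0,0.4],0],[[0,0,0],[0,0,0.4],0]]}}

```text
t: 8.62
eef_pos: [0.499, -0.1196, 0.0783]
tool_rot: [0.0, 1.0, 0.0, 0.001]
contact_force: [-1.1, 0.8, 11.1]
gripper_width: 0.003
```

Call:
{"api": "carry_out", "payload": {"moves": [[[0,0,0],[0,0,0.2],0],[[0,0,0],[0,0,0.2],0],[[0,0,0],[0,0,0.2],0]]}}

```text
t: 9.0
eef_pos: [0.4991, -0.1196, 0.0765]
tool_rot: [0.0, 1.0, 0.0, 0.001]
contact_force: [-2.5, 0.9, 13.5]
gripper_width: -0.002
```

Forces at about 9 mm of travel are 10.5 N left, 4.8 N middle and 13.5 N right, so the middle mount is the soft one. I'll go to its tag, into the gap between tag and pad.

Call:
{"api": "carry_out", "payload": {"moves": [[[0,0,0],[0,0,-4.5],0],[[0,0,0],[3,-4,-5],0],[[0,0,0],[6,-8,-5],0],[[0,0,0],[8.4,-11.8,-4.5],0],[[0,0,0],[8.4,-11.8,-2.4],0]]}}

```text
t: 9.62
eef_pos: [0.5849, 0.0034, 0.1002]
tool_rot: [-0.001, 1.0, 0.003, 0.002]
contact_force: [-0.9, -1.2, -0.2]
gripper_width: -0.006
```

Call:
{"api": "carry_out", "payload": {"moves": [[[0,0,0],[0,0,0],0],[[0,0,0],[0,0,0],0]]}}

```text
t: 9.88
eef_pos: [0.5819, -0.0026, 0.0995]
tool_rot: [0.0, 1.0, -0.0, -0.0]
contact_force: [0.2, 0.6, 0.3]
gripper_width: 0.0
```

Run:
```python
from station import bot
import cv2,numpy as np
a=bot.read_camera("scene")[:,:,::-1]; w=bot.read_camera("wrist")[:,:,::-1]
s=cv2.resize(a[180:300,200:360],(560,420),interpolation=cv2.INTER_CUBIC)
cv2.imwrite("pics/p2.png",cv2.resize(np.hstack([s,w]),(800,300)))
o=bot.get_obs(); print(o["eef_pos"],o["contact_force"])
```

```text
[ 0.58235879 -0.00257131  0.10005372] [ 0.20908053 -0.28716007  0.30015964]
```

View pics/p2.png

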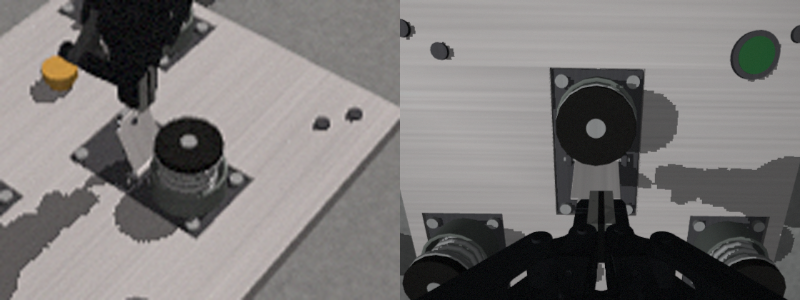

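Run:
```python
from h import *
from station import bot
o=bot.get_obs(); p=np.array(o["eef_pos"])
def proj(ci,X):
    v=rot(ci["attitude"]).inv().apply(np.array(X)-ci["position"]); f=210/np.tan(np.radians(ci["vertical_fov"])/2)
    return np.round([ci["cx"]+f*v[0]/-v[2],ci["cy"]-f*v[1]/-v[2]],1)
for c in ("wrist","scene"):
    ci=bot.camera_info(c); print(c,ci["position"])
    for n,X in dict(f_lo=p+[-.011,0,-.017],f_mid=p+[0,0,-.017],f_hi=p+[.011,0,-.017],tagtip=[.566,-.001,.060],hinge=[.588,-.001,.0195],pad=[.625,-.001,.068]).items():
        u=proj(ci,X); print(n,u, "crop", ((400+u[0]*400/560),u[1]*300/420) if c=="wrist" else ((u[0]-200)*2.5,(u[1]-180)*2.5))
    for d in bot.silhouettes("tag_b_tip",c): ys,xs=np.nonzero(d["region"]); print(round(d["score"],2),d["location"],xs.min(),xs.max(),ys.min(),ys.max())
```

```text
wrist [ 0.66152357 -0.00217485  0.22573365]
f_lo [282.4 307.5] crop (np.float64(601.7142857142857), np.float64(219.64285714285714))
f_mid [282.4 285.4] crop (np.float64(601.7142857142857), np.float64(203.85714285714286))
f_hi [282.4 262.2] crop (np.float64(601.7142857142857), np.float64(187.28571428571428))
tagtip [279.2 291.7] crop (np.float64(599.4285714285714), np.float64(208.35714285714286))
hinge [279.4 223.8] crop (np.float64(599.5714285714286), np.float64(159.85714285714286))
pad [278.7 181.2] crop (np.float64(599.0714285714286), np.float64(129.42857142857142))
0.91 [270.7, 252.3] 239 308 224 281
0.27 [274.9, 172.4] 218 330 117 232
scene [ 0.91849561 -0.38756153  0.61486113]
f_lo [250.2 218.5] crop (np.float64(125.49999999999997), np.float64(96.25))
f_mid [254.8 221.2] crop (np.float64(137.00000000000003), np.float64(102.99999999999997))
f_hi [259.6 223.9] crop (np.float64(149.00000000000006), np.float64(109.75000000000001))
tagtip [249.  225.4] crop (np.float64(122.5), np.float64(113.50000000000001))
hinge [258.7 245. ] crop (np.float64(146.74999999999997), np.float64(162.5))
pad [274.1 237. ] crop (np.float64(185.25000000000006), np.float64(142.5))
0.73 [179.6, 249.7] 164 192 233 263
0.5 [255.6, 236.5] 247 262 224 249
```

Call:
{"api": "carry_out", "payload": {"moves": [[[0,0,0],[0.2,-0.1,0],0],[[0,0,0],[0.2,-0.1,1.2],0],[[0,0,0],[0.2,-0.1,2],0],[[0,0,0],[0.2,-0.1,2.5],0],[[0,0,0],[0.2,-0.1,2.8],0]]}}

```text
t: 10.7
eef_pos: [0.5839, -0.0007, 0.0707]
tool_rot: [0.0, 1.0, 0.0, -0.0]
contact_force: [-0.3, -0.3, 0.8]
gripper_width: 0.004
```

Call:
{"api": "carry_out", "payload": {"moves": [[[0,0,0],[-0.4,0,0.3],0],[[0,0,0],[-0.8,0,0.6],0],[[0,0,0],[-1.2,0,1.0],0],[[0,0,0],[-1.5,0,1.5],0],[[0,0,0],[-1.7,0,1.9],0]]}}

```text
t: 11.32
eef_pos: [0.5666, -0.0008, 0.0519]
tool_rot: [0.0, 1.0, 0.0, -0.0]
contact_force: [-0.9, -0.4, 1.6]
gripper_width: 0.001
```

Call:
{"api": "carry_out", "payload": {"moves": [[[0,0,0],[-0.2,0,0.4],0],[[0,0,0],[-0.4,0,0.8],0],[[0,0,0],[-0.5,0,1.1],0],[[0,0,0],[-0.5,0,1.2],0],[[0,0,0],[-0.5,0,1.2],0]]}}

```text
t: 11.95
eef_pos: [0.5619, -0.0008, 0.0402]
tool_rot: [0.0, 1.0, 0.0, -0.0]
contact_force: [0.5, -1.0, 0.2]
gripper_width: 0.001
```

Call:
{"api": "carry_out", "payload": {"moves": [[[0,0,0],[0,0,0.1],0],[[0,0,0],[0,0,0.1],0]]}}

```text
t: 12.2
eef_pos: [0.562, -0.0008, 0.0392]
tool_rot: [0.0, 1.0, 0.0, -0.0]
contact_force: [-0.1, -0.1, 0.8]
gripper_width: -0.002
```

Call:
{"api": "carry_out", "payload": {"moves": [[[0,0,0],[0,0,0.1],0],[[0,0,0],[0,0,0.1],0]]}}

```text
t: 12.45
eef_pos: [0.5621, -0.0007, 0.0383]
tool_rot: [-0.0, 1.0, 0.0, 0.0]
contact_force: [0.2, -0.9, -0.2]
gripper_width: -0.003
```

Call:
{"api": "carry_out", "payload": {"moves": [[[0,0,0],[0,0,0.1],0],[[0,0,0],[0,0,0.1],0]]}}

```text
t: 12.7
eef_pos: [0.5622, -0.0007, 0.0378]
tool_rot: [0.0, 1.0, 0.0, 0.0]
contact_force: [-1.4, 0.1, 6.5]
gripper_width: -0.0
```

Call:
{"api": "carry_out", "payload": {"moves": [[[0,0,0],[0,0,0.1],0],[[0,0,0],[0,0,0.1],0]]}}

```text
t: 12.95
eef_pos: [0.5622, -0.0008, 0.0376]
tool_rot: [0.0, 1.0, 0.0, 0.0]
contact_force: [-4.7, 0.3, 13.7]
gripper_width: 0.002
```

Call:
{"api": "carry_out", "payload": {"moves": [[[0,0,0],[0,0,-1],0],[[0,0,0],[0,0,-5],0],[[0,0,0],[-2,2,-9],0],[[0,0,0],[-5,7,-13],0],[[0,0,0],[-7,12,-17],0]]}}

```text
t: 13.58
eef_pos: [0.495, -0.1121, 0.2]
tool_rot: [-0.0, 1.0, 0.001, -0.0]
contact_force: [0.2, -0.7, 0.4]
gripper_width: -0.004
```

Call:
{"api": "carry_out", "payload": {"moves": [[[0,0,0],[0,6,0],0],[[0,0,0],[0,12,0],0],[[0,0,0],[0,18,0],0],[[0,0,0],[0,22,0],0]]}}

```text
t: 14.08
eef_pos: [0.4954, -0.3348, 0.199]
tool_rot: [0.001, 1.0, -0.001, 0.0]
contact_force: [1.3, -0.5, 0.1]
gripper_width: -0.001
```

Run:
```python
from station import bot
import cv2,numpy as np
a=bot.read_camera("scene")[:,:,::-1]; t=bot.read_camera("top")[:,:,::-1]
s=cv2.resize(a[120:330,90:370],(560,420),interpolation=cv2.INTER_CUBIC)
w=cv2.resize(t[130:340,140:420],(560,420),interpolation=cv2.INTER_CUBIC)
cv2.imwrite("pics/p3.png",cv2.resize(np.hstack([s,w]),(800,300)))
o=bot.get_obs(); print(o["eef_pos"],o["contact_force"])
t0=cv2.imread("pics/top0.png"); d=cv2.absdiff(t0,np.ascontiguousarray(t)).max(2)>60
n,_,st,ce=cv2.connectedComponentsWithStats(d.astype(np.uint8)); print([(s.tolist()) for s in st[1:] if s[4]>8])
```

```text
[ 0.49457874 -0.33737196  0.19875631] [ 0.10505115  0.14385012 -0.46876657]
[[273, 218, 18, 21, 310], [299, 224, 6, 5, 20], [491, 239, 69, 63, 2258], [555, 257, 5, 8, 21], [478, 259, 11, 6, 53], [479, 270, 10, 6, 51], [557, 281, 3, 8, 14]]
```

View pics/p3.png

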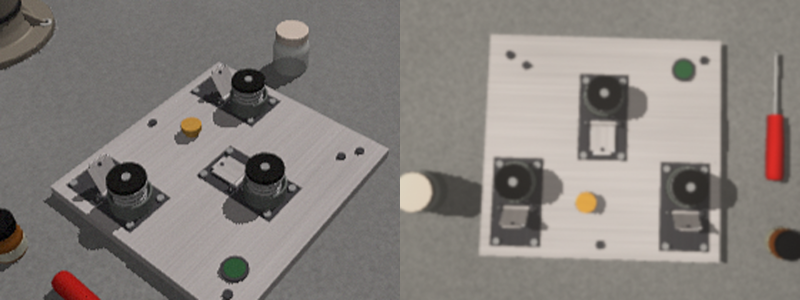

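The middle tag lies flat (top half about (602,138)). The left and right tags are still standing, and the image difference shows changes only at the middle tag, its shadow and the arm.

```bash
python3 -c "
from station import bot
print(bot.hand_in())"
```

```text
the job is handed in; nothing more can be done
None
```

The middle (far) mount is the soft one. Its tag is now pushed fully down, and the job is handed in at about 14 s of the 45 s allowed.

- **Pressing:** I pressed the pads left, middle, right with shut fingertips, about 9 mm each. The forces were 10.5 N on the left, 4.8 N in the middle and 13.5 N on the right. That fits roughly 1.1, 0.4 and 1.4 N/mm.
- **Flagging:** I pushed the middle tag down until it met its stop. The fingertips were then about 20.7 mm above the bench with 13.7 N on them, which matches the flat position.
- **Final check:** The last pictures show the middle tag flat and the other two standing. Comparing the top view before and after shows changes only at the middle tag, its shadow and the arm. The mounts, nut, pot, jar and screwdriver did not move. The arm is clear of everything, and no check failed or disagreed.

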